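Fit and lock the test adapter, then set the dial

TASK

Fit the blue test adapter into the tester's round bayonet socket: lugs in at the white marks, push it down against the spring and turn it clockwise until its grip bar lines up with the red lock marks, so that it stays locked when you let go. Then turn the tester's black dial clockwise until its white pointer points at the yellow index mark. Do not push about the orange adapter, the jar, the tray stack or the roll of tape.

Things in the scene. Friction and masses are not known exactly. Their poses are not given: they have to be found in the camera images.
- adapter_blue: The part to fit, 56 mm tall, on the kit board. Origin: centre of underside. Steel stem 40 mm across, z 0-14; lugs on it at z 0-6 stick out along +x and -x to 27 mm from the axis, 12 mm wide; black flange 60 mm across, z 14-20; blue disc 54 mm across, z 20-30; blue grip bar 46 mm long (along x, as the lugs), 16 mm thick, z 30-56, white line on top. A half turn looks the same. 110-210 g.
- tester: Grey tester box fixed to the bench, 170 (x) x 270 (y) x 60 mm tall; origin at the centre of its underside, x to the side away from its display face. On its top: the aluminium bayonet socket centred at x 0, y +70 mm, and the dial at x 0, y -70 mm.
- socket (a point): Centre of the socket's mouth, 80 mm above the bench, axes as the tester's. Aluminium collar 72 mm across, 20 mm tall; bore 44 mm in a 5 mm thick lip, cavity 59 mm across beneath. Two gaps in the lip for the lugs, 48 degrees wide, centred on the tester's +x and -x with white marks beside them. The lugs turn clockwise (from above) under the lip, to a stop about 64 degrees from entry.
- lock_mark: Two red marks on the box either side of the socket, on the x axis of this frame: the direction of the grip bar when locked, 60 degrees clockwise (from above) of the white entry marks. Origin on the socket's axis at the box's top, 60 mm above the bench.
- plunger (a joint): Sprung brass plate in the socket: travel pressed, m. 0: adapter in the gaps rests on it, its origin 6 mm below the mouth. 0.005: lugs just under the lip (origin 11 mm below), as when locked and let go, the spring holding the lugs up against the lip. 0.008: flange on the collar, origin 14 mm below, about 8 N. The adapter turns between 0.005 and 0.008.
- dial (a joint): Dial angle, rad, 0 to 2.4; grows clockwise seen from above; at 0 the pointer faces the tester's +x. The dial stays where it is left.
- dial_grip (a point): On the dial's axis, 26 mm above the box's top (86 mm above the bench), mid-height of its black grip bar, which is 42 mm long (along the point's x), 13 mm thick and 24 mm tall (z 74 to 98 mm above the bench). The point's x axis points along the pointer.
- dial_pointer (a point): White pointer of the dial, 32 mm from its axis, 71 mm above the bench.
- index_mark (a point): The place, 32 mm from the dial's axis, where the pointer must stand, on the line of the yellow mark on the white scale disc; 71 mm above the bench.
- kit: Grey kit board, fixed, 130 (x) x 310 (y) x 8 mm; origin at the centre of its underside. On it, in any order, 95 mm apart along its y, stand the blue adapter, the orange adapter and the jar.
- adapter_orange: Not to be used; the same shape as the blue one with an orange disc and bar. Origin: centre of its underside.
- pin_jar: Amber jar with black cap, 52 mm across, 62 mm tall; origin: centre of its underside.
- tray_stack: Stack of black trays, 140 (x) x 104 (y) x 155 mm tall; origin: centre of its underside.
- tape: Roll of clear tape lying flat, 90 mm across, 24 mm tall; origin: centre of its underside.
Things that resemble listed ones, but are neither listed nor needed, are in the scene too. What is meant by the adapter_blue is not purple, and is the larger of those in its own colour.

How it is judged (in metres and radians):
On the way, in this order (a step that is already met when the one before it is completed fails the run):
1. the blue adapter is locked in the socket (horizontal distance between adapter_blue and socket below 0.004 m and z of adapter_blue in the frame of socket below -0.009 m and angle between the x axis of adapter_blue and the x axis of lock_mark, either way round below 0.21 rad and angle between adapter_blue's own z axis and vertical below 0.07 rad), for 0.2 s.
2. after that the dial's pointer is brought to the yellow mark (horizontal distance between dial_pointer and index_mark below 0.0048 m), for 0.2 s.
At the end, for the whole second after the job is handed in: Blue adapter locked and at rest: axis within 4 mm of the socket's, origin over 9 mm below the mouth, upright within 4 degrees, bar within 12 degrees of the red marks. Dial pointer within 4.8 mm (8.6 degrees) of the yellow mark. Orange adapter, jar, stack and tape within 30 mm of its start (all of step 1 and horizontal distance between dial_pointer and index_mark below 0.0048 m and linear speed of adapter_blue below 0.01 m/s); the robot touches nothing.
It fails at once if the orange adapter or the jar is moved more than 30 mm (distance of any of adapter_orange, pin_jar from where it was at the start of the episode above 0.03 m).
It fails at once if the tray stack or the roll of tape is moved more than 30 mm (distance of any of tray_stack, tape from where it was at the start of the episode above 0.03 m).
It also fails if it takes over 56 s, if anything falls off the work surface, if the arm or the gripper's body presses on something with over 40 N, if the wrist force passes 120 N, or if a joint passes its speed limit or range.

ROBOT

A 6-joint arm with a two-finger parallel gripper is mounted at the origin on the work surface. World frame = base frame: x ahead of the robot, y to its left, z up, the work surface at z = 0. Lengths are in mm, angles in rad, forces in N, time in s.
With the tool pointing down it reaches from about 400 to 925 mm from the base axis. Payload 12.5 kg.
Tool frame: the origin (TCP) lies at the very end of the fingers, on their centre line; the grasp point (between the pads) lies 19 mm behind it (env.grip_point_offset is the distance from the TCP to the grasp point, in mm); z points along the fingers, y is the direction in which the jaws open and shut (so a half turn about z gives the same grasp; the last joint's range is limited). The gripper opens to 95 mm and grips with 3 to 60 N. Pads are 20 mm wide; open, the fingers measure 119 mm over their backs; the gripper's body (75 mm by 180 mm) begins 59 mm behind the grasp point.
Start: joints at [-1.259, 0.491, 1.559, -0, 1.092, -0.106], TCP at [253.618, -571.248, 214.661] pointing down, gripper open.
Joint ranges: [-3.1, 3.1], [-0.84, 2.19], [0.05, 2.79], [-1.13, 4.28], [0.06, 2.93], [-2.69, 2.69]. Speed limits (rad/s): [2.22, 2.22, 2.79, 3.14, 3.14, 3.14].

INTERFACE

Orientations are given as [roll, pitch, yaw] about the fixed x, y, z axes, in that order (R = Rz(yaw) Ry(pitch) Rx(roll)).
In Python, from cell import env gives the robot as it stands.
- The arm moves only by the tool drive_tool, never from a script. Its argument "commands" is a list of rows, each an object of numbers: "dx", "dy", "dz": the shift along the world's x, y, z in mm; "yaw": the turn about the world's z in degrees. In form: [{"dx": .., "dy": .., "dz": .., "yaw": ..}, ...]. A call has 1 to 5 rows; each row shifts and turns the commanded pose from where the row before left it; what a row does not reach is not made up. A row lasts 1/12 s, in which the tool goes at most 41.7 mm and 7.16 degrees, less where a joint would pass 70% of its speed; a pose out of reach is approached as far as the arm can. A call with a gripper value outside its range is refused whole. "grip" is the opening, from 0 (shut) to 1 (fully open), set as the call begins (left out, the last holds). The fingers move at their own pace and stop on an object; the grip force is fixed at half the most. Time passes only in rows, so rows that do not move let the fingers close. It gives the time, the measured TCP pose, the force and the opening at its end, in the units of the state.
- env.state(): the state, without advancing time (a new reading comes with each control period).
- env.read_camera(name): name is "scene" or "top" or "wrist"; returns the picture (400x640x3 uint8, red, green, blue); there is no depth.
- env.calibration(name): a dict with "intrinsics" (3x3 intrinsics, pixels), "rvec" (rotation vector, rad) and "tvec" (3), from world to camera coordinates, as OpenCV has them. Camera axes: x right, y down, z forward; pixel columns grow to the right and rows downward; lengths in mm; the calibration is good to about 2 mm. A picture is of the moment at which its call begins: read the wrist's pose just before it. calibration takes no time and is no camera call; for the wrist camera it gives the pose at the moment of the call.
- env.job_done(): hands the job in, once; it reports no verdict.
Trained networks look in the newest picture that a camera, given by its name, has taken for a name from the list of things; names that differ only in an ending like _2 or _b are one class to them, and where a whole thing is asked for, a point or a joint stands for the part that bears it (a point fixed in the world has none). Each returns a list of dicts, best first, with "conf" (0 to 1); they miss things now and then, are a little off and sometimes report something else, mostly with a low value. They report only what shows in the picture. A call takes as long as a camera call. They do not tell look-alikes from the thing itself.
- env.trace(query, camera): "pixels" (400x640 bool, what is visible of it) and "pixel" ([column, row] in pixels, amid what is visible of it).
- env.place_of(query, camera): "pixel" ([column, row] in pixels: a listed point, or the origin of a listed thing).
The state is a dict: "t": time; "joints": joint angles; "qvel": joint speeds; "tau": joint torques, N m; "eef_pos": TCP position; "tcp_rot": TCP orientation; "ft_force": force on the tool from outside, world axes, zero at the start; "moment": the same for the moment, N m; "opening": opening from 0.0 (shut) to 1.0 (fully open).
Only numpy, scipy, OpenCV 4.12 (cv2) and the standard library are available. Lean on these libraries where they do the work, as an engineer would, in place of code of your own. Each camera call takes 0.05 s, during which the arm holds its last target.

## Working session

There is one attempt and no reset: what is moved stays moved. The work goes in short steps, Python scripts to look and compute and a tool call to move; the robot and the scene stay as the last step left them, time stands still between calls to the robot, and variables do not carry over. Pictures are saved under pics/ and viewed, and the job is handed in when it is done.

Besides the shell and the picture viewer there is one more tool, called after "Request:" as name([rows], argument=value, ...), one row to a line, values as JSON. drive_tool: Moves the arm, as the interface text tells. Its arguments: {"type":"object","properties":{"commands":{"type":"array"},"grip":{"type":"number"}},"required":["commands"]}

```bash
ls; mkdir -p pics; cat > h.py <<'E'
import numpy as np, cv2
from cell import env
def cal(n):
    c=env.calibration(n); K=np.array(c["intrinsics"],float); r=np.array(c["rvec"],float); t=np.array(c["tvec"],float).ravel()
    return K,cv2.Rodrigues(r)[0],t
def ray(px,z,c):
    K,R,t=c
    d=R.T@np.linalg.inv(K)@np.array([px[0],px[1],1.]); o=-R.T@t
    return o+d*(z-o[2])/d[2]
def proj(P,c):
    K,R,t=c; q=K@(R@np.asarray(P,float)+t); return q[:2]/q[2]
def save(n,img): cv2.imwrite(f"pics/{n}.png",img[:,:,::-1])
E
python3 - <<'E'
from h import *
for n in ["scene","top"]:
    save(n+"0",env.read_camera(n)); c=cal(n); print(n,-c[1].T@c[2], c[0][0,0])
    for q in ["adapter_blue","tester","socket","dial_grip","dial_pointer","index_mark","adapter_orange","pin_jar","tray_stack","tape","kit","lock_mark"]:
        try:
            print(q,[(np.round(d["pixel"]).tolist(),round(d["conf"],2)) for d in env.place_of(q,n)][:4])
        except Exception as e: print(q,e)
print(env.state())
E
```

```text
pics
scene [1107.19552699 -153.73182463  921.69128822] 424.49969768096037
adapter_blue [([171.0, 323.0], 0.92), ([223.0, 237.0], 0.64), ([209.0, 176.0], 0.53)]
tester [([399.0, 200.0], 0.9)]
socket [([377.0, 198.0], 0.6), ([430.0, 179.0], 0.58), ([377.0, 184.0], 0.58)]
dial_grip [([376.0, 186.0], 0.68)]
dial_pointer [([376.0, 196.0], 0.85)]
index_mark [([318.0, 250.0], 0.66), ([364.0, 190.0], 0.6), ([377.0, 195.0], 0.6)]
adapter_orange [([190.0, 253.0], 0.88), ([400.0, 199.0], 0.46)]
pin_jar [([255.0, 217.0], 0.57), ([376.0, 199.0], 0.34)]
tray_stack [([321.0, 250.0], 0.62)]
tape [([297.0, 173.0], 0.79)]
kit [([223.0, 237.0], 0.55)]
lock_mark [([430.0, 181.0], 0.58)]
top [ 374.66357342   -6.24395772 1525.09531092] 505.679206508304
adapter_blue [([386.0, 200.0], 0.78), ([398.0, 263.0], 0.6), ([430.0, 143.0], 0.54)]
tester [([233.0, 201.0], 0.55)]
socket [([202.0, 197.0], 0.72)]
dial_grip [([252.0, 202.0], 0.6)]
dial_pointer []
index_mark [([266.0, 200.0], 0.94)]
adapter_orange [([417.0, 194.0], 0.63), ([258.0, 187.0], 0.59)]
pin_jar [([360.0, 212.0], 0.54), ([262.0, 190.0], 0.36)]
tray_stack [([312.0, 171.0], 0.8), ([386.0, 203.0], 0.51)]
tape [([316.0, 250.0], 0.73)]
kit [([386.0, 201.0], 0.74)]
lock_mark []
{'t': 1.3, 'joints': array([-1.25858827e+00,  4.90890652e-01,  1.55890148e+00, -7.41428780e-06,
        1.09171109e+00, -1.05590380e-01]), 'qvel': array([ 1.62009481e-03,  1.75609980e-03, -2.20695485e-04,  1.13667348e-03,
       -5.17271810e-05, -4.23058018e-04]), 'tau': array([ 8.72429082e-04, -6.12466979e+01, -2.58426583e+01,  6.94358116e-02,
        4.45274741e-02, -1.73475314e-05]), 'eef_pos': array([ 253.62202028, -571.24210894,  214.6662416 ]), 'tcp_rot': array([3.14150441e+00, 1.59689810e-05, 4.17801858e-01]), 'ft_force': array([-0.24359284,  0.77400488, -0.35903718]), 'moment': array([-0.03871207,  0.03963234,  0.01863601]), 'opening': 1.0010942867422923}
```

View pics/scene0.png

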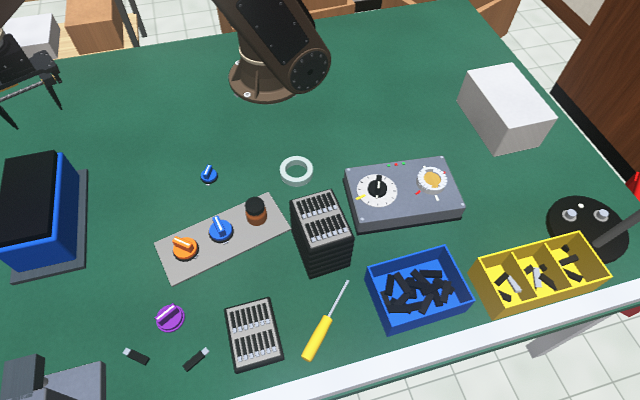

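View pics/top0.png

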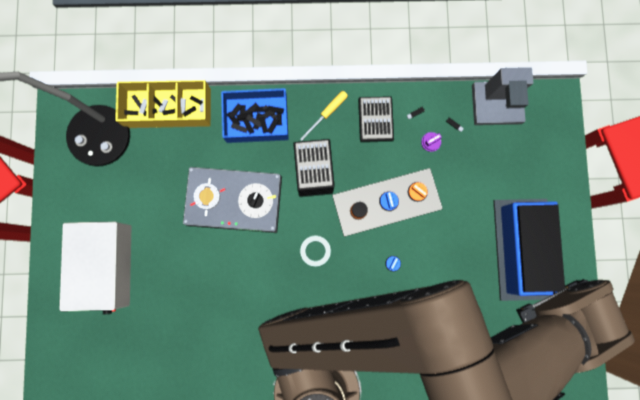

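```bash
python3 - <<'E'
import cv2
a=cv2.imread("pics/top0.png"); 
cv2.imwrite("pics/top0z.png",cv2.resize(a[130:300,170:450],None,fx=2.8,fy=2.8,interpolation=cv2.INTER_CUBIC))
a=cv2.imread("pics/scene0.png"); 
cv2.imwrite("pics/scene0z.png",cv2.resize(a[130:360,150:470],None,fx=2.5,fy=2.5,interpolation=cv2.INTER_CUBIC))
E
```

```text
(no output)
```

View pics/top0z.png

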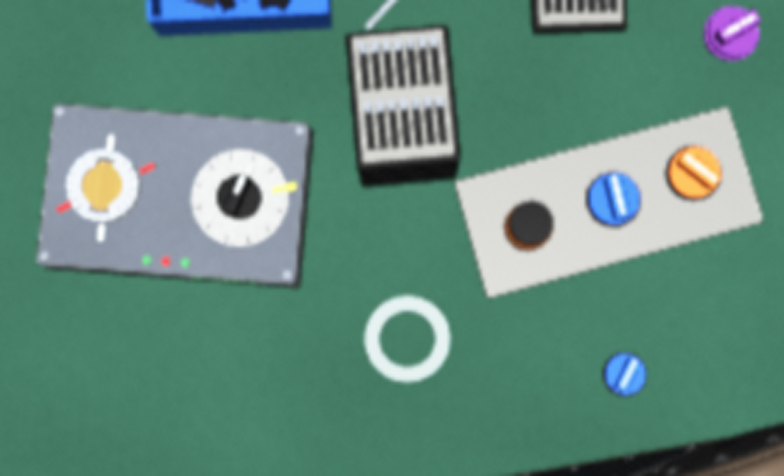

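View pics/scene0z.png

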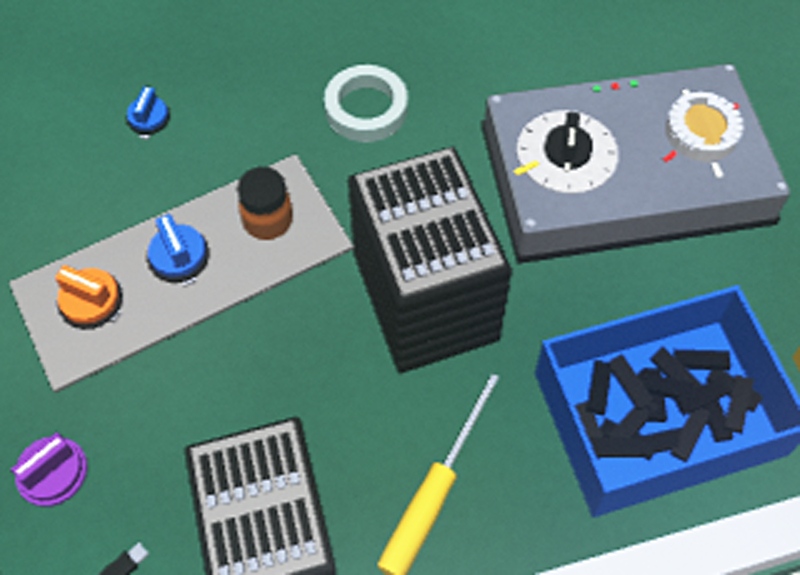

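```bash
python3 - <<'E'
from h import *
c=cal("top")
f=lambda u,v:(170+u/2.8,130+v/2.8)
def g(n,u,v,z): p=ray(f(u,v),z,c); print(n,p.round(1)); return p
b=g("blue bar",618,195,64); g("barA",613,177,64); g("barB",622,215,64)
g("disc blue",614,198,38)
s=g("sock",102,185,80); d=g("dial",239,197,86)
print("yaw tester from s-d",np.degrees(np.arctan2(*(s-d)[[1,0]]))-90)
cs=[g("c",*p,60) for p in [(57,107),(310,125),(298,286),(38,264)]]
print("centre",np.mean(cs,0), [np.linalg.norm(cs[i]-cs[(i+1)%4]) for i in range(4)])
for a,bb in [(1,0),(2,3)]: print(np.degrees(np.arctan2(*(cs[bb]-cs[a])[[1,0]]))-90)
for a,bb in [(3,0),(2,1)]: print(np.degrees(np.arctan2(*(cs[bb]-cs[a])[[1,0]])))
ks=[g("k",*p,8) for p in [(457,183),(729,107),(763,219),(490,297)]]
print("kit",np.mean(ks,0))
print("kityaw",np.degrees(np.arctan2(*(ks[0]-ks[1])[[1,0]]))-90)
g("tape",407,338,24); g("stack top",404,95,155); g("jar",529,224,70);g("orange",694,172,38)
g("ptr",243,180,71); g("idx",285,188,61); g("white1",111,142,61);g("white2",101,232,61);g("red1",148,169,61);g("red2",64,207,61)
cs=cal("scene")
print(proj([b[0],b[1],64],cs),proj([s[0],s[1],80],cs),proj([d[0],d[1],98],cs))
E
```

```text
blue bar [ 550.9 -229.5   64. ]
barA [ 569.9 -225.    64. ]
barB [ 529.9 -232.8   64. ]
disc blue [ 551.  -229.1   38. ]
sock [571.5 303.2  80. ]
dial [555.1 162.   86. ]
yaw tester from s-d -6.6240007025122765
c [657.8 354.9  60. ]
c [632.7  90.1  60. ]
c [464.3 104.9  60. ]
c [493.3 373.3  60. ]
centre [562.02333473 230.80392804  60.        ] [np.float64(265.9934601567226), np.float64(169.11443080526297), np.float64(269.9442292865755), np.float64(165.55302795637297)]
-5.414843905921131
-6.175043059661462
-6.38660063391954
-5.035621631374951
k [574.7 -64.4   8. ]
k [ 651.5 -363.1    8. ]
k [ 528.  -393.6    8. ]
k [450.9 -96.3   8. ]
kit [ 551.27657713 -229.35415481    8.        ]
kityaw 14.41061125132272
tape [408.9  -6.5  24. ]
stack top [643.8  -9.  155. ]
jar [ 522.1 -135.2   70. ]
orange [ 576.8 -315.2   38. ]
ptr [574.6 159.5  71. ]
idx [566.6 117.   61. ]
white1 [619.2 298.1  61. ]
white2 [524.9 308.2  61. ]
red1 [589.8 259.5  61. ]
red2 [551.9 346.6  61. ]
[217.43968232 223.10241108] [431.13889275 177.90317302] [376.60509359 180.47663491]
```

Request:
drive_tool([
  {"dx": 12.4,"dy": 14.25,"dz": -1,"yaw": 7},
  {"dx": 12.4,"dy": 14.25,"dz": -1,"yaw": 7},
  {"dx": 12.4,"dy": 14.25,"dz": -1,"yaw": 7},
  {"dx": 12.4,"dy": 14.25,"dz": -1,"yaw": 7},
  {"dx": 12.4,"dy": 14.25,"dz": -1,"yaw": 7},
], grip=0.5)

```text
t: 1.72
eef_pos: [316.1, -499.3, 209.6]
tcp_rot: [3.141, 0.0, 1.034]
ft_force: [-0.0, 0.3, 0.3]
opening: 0.707
```

Request:
drive_tool([
  {"dx": 12.4,"dy": 14.25,"dz": -1,"yaw": 7},
  {"dx": 12.4,"dy": 14.25,"dz": -1,"yaw": 7},
  {"dx": 12.4,"dy": 14.25,"dz": -1,"yaw": 7},
  {"dx": 12.4,"dy": 14.25,"dz": -1,"yaw": 7},
  {"dx": 12.4,"dy": 14.25,"dz": -1,"yaw": 7},
])

```text
t: 2.13
eef_pos: [378.2, -428.0, 204.7]
tcp_rot: [3.141, 0.0, 1.646]
ft_force: [0.6, -0.1, -0.0]
opening: 0.5
```

Request:
drive_tool([
  {"dx": 12.4,"dy": 14.25,"dz": -1,"yaw": 7},
  {"dx": 12.4,"dy": 14.25,"dz": -1,"yaw": 7},
  {"dx": 12.4,"dy": 14.25,"dz": -1,"yaw": 7},
  {"dx": 12.4,"dy": 14.25,"dz": -1,"yaw": 7},
  {"dx": 12.4,"dy": 14.25,"dz": -1,"yaw": 7},
])

```text
t: 2.55
eef_pos: [440.2, -356.7, 199.7]
tcp_rot: [3.141, 0.0, 2.257]
ft_force: [0.1, -0.3, 0.7]
opening: 0.5
```

Request:
drive_tool([
  {"dx": 12.4,"dy": 14.25,"dz": -1,"yaw": 7},
  {"dx": 12.4,"dy": 14.25,"dz": -1,"yaw": 7},
  {"dx": 12.4,"dy": 14.25,"dz": -1,"yaw": 7},
  {"dx": 12.4,"dy": 14.25,"dz": -1,"yaw": 7},
  {"dx": 12.4,"dy": 14.25,"dz": -1,"yaw": 7},
])

```text
t: 2.97
eef_pos: [502.2, -285.5, 194.6]
tcp_rot: [3.142, 0.0, 2.867]
ft_force: [0.4, 0.2, 0.8]
opening: 0.499
```

Request:
drive_tool([
  {"dx": 12.4,"dy": 14.25,"dz": -1,"yaw": 7},
  {"dx": 12.4,"dy": 14.25,"dz": -1,"yaw": 7},
  {"dx": 12.4,"dy": 14.25,"dz": -1,"yaw": 7},
  {"dx": 12.4,"dy": 14.25,"dz": -1,"yaw": 7},
  {},
])

```text
invalid input
```

Request:
drive_tool([
  {"dx": 12.4,"dy": 14.25,"dz": -1,"yaw": 7},
  {"dx": 12.4,"dy": 14.25,"dz": -1,"yaw": 7},
  {"dx": 12.4,"dy": 14.25,"dz": -1,"yaw": 7},
  {"dx": 12.4,"dy": 14.25,"dz": -1,"yaw": 7},
  {"dx": 0,"dy": 0,"dz": 0,"yaw": 0},
])

```text
t: 3.38
eef_pos: [552.7, -227.2, 190.5]
tcp_rot: [3.141, 0.0, -2.925]
ft_force: [-0.2, -0.3, -0.4]
opening: 0.498
```

```bash
python3 - <<'E'
from h import *
print(env.state()["eef_pos"],env.state()["tcp_rot"])
c=cal("wrist"); im=env.read_camera("wrist"); save("w1",im); np.save("w1.npy",np.array([*c[0].ravel(),*c[1].ravel(),*c[2]]))
print(-c[1].T@c[2],c[0][0,0])
for d in env.trace("adapter_blue","wrist"):
    print(d["pixel"],d["conf"],d["pixels"].sum(), ray(d["pixel"],64,c))
for d in env.place_of("adapter_blue","wrist"):
    print(d["pixel"],d["conf"], ray(d["pixel"],8,c))
E
```

```text
[ 552.71329521 -227.17989425  190.45027505] [ 3.14119027e+00  4.03031243e-04 -2.92460797e+00]
[ 489.04146661 -241.44684426  358.22027924] 301.5597870272809
[355.6, 13.0] 0.76 1213 [ 388.24923001 -233.98308459   64.        ]
[319.2, 185.4] 0.57 2218 [ 544.68778529 -232.40124549   64.        ]
[353.4, 13.4] 0.94 [ 369.92102712 -234.70648255    8.        ]
```

View pics/w1.png

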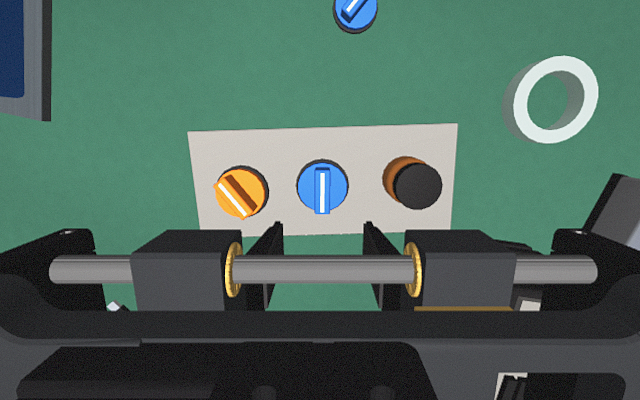

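```bash
python3 - <<'E'
from h import *
im=cv2.imread("pics/w1.png")
cv2.imwrite("pics/w1z.png",cv2.resize(im[150:225,280:370],None,fx=8,fy=8,interpolation=cv2.INTER_CUBIC))
v=np.load("w1.npy"); c=(v[:9].reshape(3,3),v[9:18].reshape(3,3),v[18:])
m=im[150:225,280:370].min(2)>200
ys,xs=np.nonzero(m); print(len(xs),xs.min()+280,xs.max()+280,ys.min()+150,ys.max()+150)
vx,vy,x0,y0=cv2.fitLine(np.c_[xs,ys].astype(np.float32),cv2.DIST_L2,0,.01,.01).ravel()
P=[]
for yy in (ys.min(),ys.max()):
    u=(x0+vx/vy*(yy-y0)+280,yy+150); P.append(ray(u,64,c)); print(u,P[-1])
print("mid",(P[0]+P[1])/2,"len",np.linalg.norm(P[1]-P[0]),np.degrees(np.arctan2(*(P[1]-P[0])[[1,0]])))
E
```

```text
208 281 364 157 224
(np.float64(316.50883456476276), np.int64(157)) [ 517.86712879 -240.92279167   64.        ]
(np.float64(324.92524328239506), np.int64(224)) [ 582.67964492 -218.1191089    64.        ]
mid [ 550.27338686 -229.52095029   64.        ] len 68.70713350496094 19.383948473202928
```

View pics/w1z.png

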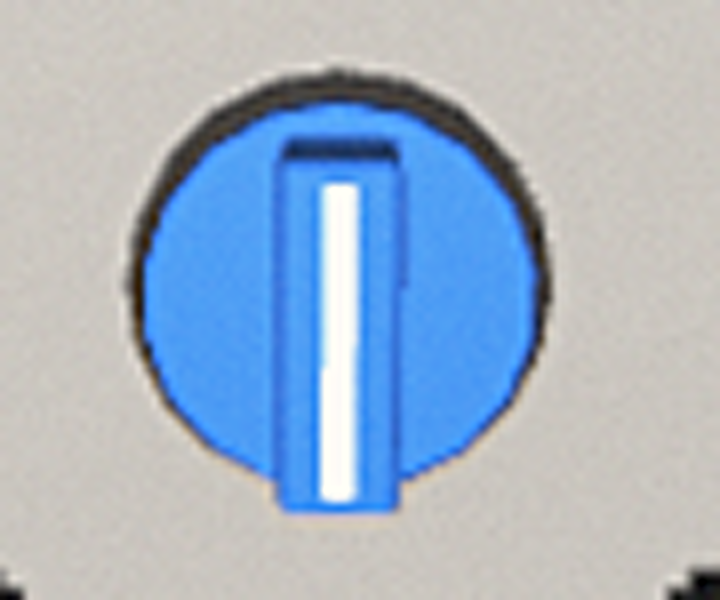

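```bash
python3 - <<'E'
from h import *
v=np.load("w1.npy"); c=(v[:9].reshape(3,3),v[9:18].reshape(3,3),v[18:])
f=lambda u,w:(280+(u+.5)/8-.5,150+(w+.5)/8-.5)
for a,b in [((340.5,184),(338,502)),((339,158),(338.5,512)),((279,158),(400,158)),((280,512),(399,512))]:
    A=ray(f(*a),64,c);B=ray(f(*b),64,c); print((A+B)/2,np.linalg.norm(A-B),np.degrees(np.arctan2(*(B-A)[[1,0]])))
print(ray(f(341,287),38,c))
E
```

```text
[ 551.38318766 -228.11554525   64.        ] 40.57206722705153 11.984765742123834
[ 550.47455186 -228.37760285   64.        ] 45.09463100986459 12.343228066796126
[ 528.43517308 -233.13745865   64.        ] 14.818685323312645 102.45130051443765
[ 572.47329658 -223.43360301   64.        ] 15.095573665671479 102.44006898622257
[ 548.95005041 -228.44269536   38.        ]
```

Request:
drive_tool([
  {"dx": -1.7,"dy": -1.1,"dz": -30,"yaw": 0},
  {"dx": 0,"dy": 0,"dz": -35,"yaw": 0},
  {"dx": 0,"dy": 0,"dz": -35,"yaw": 0},
  {"dx": 0,"dy": 0,"dz": -30,"yaw": 0},
  {"dx": 0,"dy": 0,"dz": -13,"yaw": 0},
])

```text
t: 3.95
eef_pos: [547.4, -230.6, 44.2]
tcp_rot: [3.139, -0.003, -2.937]
ft_force: [-0.0, -0.4, -0.8]
opening: 0.499
```

Request:
drive_tool([
  {"dx": 0,"dy": 0,"dz": -6,"yaw": 0},
  {"dx": 0,"dy": 0,"dz": 0,"yaw": 0},
])

```text
t: 4.12
eef_pos: [548.7, -230.9, 40.7]
tcp_rot: [3.14, -0.001, -2.936]
ft_force: [-0.2, 1.1, 0.3]
opening: 0.504
```

Request:
drive_tool([
  {"dx": 1.7,"dy": 2,"dz": 0,"yaw": 0.5},
  {"dx": 0,"dy": 0,"dz": 0,"yaw": 0},
])

```text
t: 4.28
eef_pos: [551.9, -228.7, 43.0]
tcp_rot: [-3.14, 0.002, -2.925]
ft_force: [-0.2, 0.4, -0.9]
opening: 0.501
```

Request:
drive_tool([
  {"dx": 0,"dy": 0,"dz": 0,"yaw": 0},
  {"dx": 0,"dy": 0,"dz": 0,"yaw": 0},
  {"dx": 0,"dy": 0,"dz": 0,"yaw": 0},
  {"dx": 0,"dy": 0,"dz": 0,"yaw": 0},
  {"dx": 0,"dy": 0,"dz": 0,"yaw": 0},
], grip=0)

```text
t: 4.7
eef_pos: [551.3, -228.4, 41.9]
tcp_rot: [-3.141, 0.0, -2.925]
ft_force: [-0.4, 0.4, 0.8]
opening: 0.208
```

Request:
drive_tool([
  {"dx": 0,"dy": 0,"dz": 0,"yaw": 0},
  {"dx": 0,"dy": 0,"dz": 0,"yaw": 0},
  {"dx": 0,"dy": 0,"dz": 0,"yaw": 0},
  {"dx": 0,"dy": 0,"dz": 0,"yaw": 0},
])

```text
t: 5.03
eef_pos: [551.2, -228.3, 41.8]
tcp_rot: [3.142, 0.0, -2.925]
ft_force: [0.0, 1.1, 3.4]
opening: 0.168
```

Request:
drive_tool([
  {"dx": 0,"dy": 0,"dz": 20,"yaw": 0},
  {"dx": 0,"dy": 0,"dz": 40,"yaw": 0},
  {"dx": 0,"dy": 0,"dz": 40,"yaw": 0},
  {"dx": 0,"dy": 0,"dz": 40,"yaw": 0},
  {"dx": 0,"dy": 10,"dz": 32,"yaw": 0},
])

```text
t: 5.45
eef_pos: [551.3, -219.4, 216.3]
tcp_rot: [-3.14, 0.001, -2.925]
ft_force: [0.1, -0.4, -0.8]
opening: 0.167
```

Request:
drive_tool([
  {"dx": 2.5,"dy": 25,"dz": 10,"yaw": -1.2},
  {"dx": 2.5,"dy": 35,"dz": 0,"yaw": -1.2},
  {"dx": 2.5,"dy": 35,"dz": 0,"yaw": -1.2},
  {"dx": 2.5,"dy": 35,"dz": 0,"yaw": -1.2},
  {"dx": 2.5,"dy": 35,"dz": 0,"yaw": -1.2},
])

```text
t: 5.87
eef_pos: [563.3, -51.8, 223.5]
tcp_rot: [3.141, -0.0, -3.031]
ft_force: [1.3, -0.7, -2.6]
opening: 0.167
```

Request:
drive_tool([
  {"dx": 2.5,"dy": 35,"dz": 0,"yaw": -1.2},
  {"dx": 2.5,"dy": 35,"dz": 0,"yaw": -1.2},
  {"dx": 2.5,"dy": 35,"dz": 0,"yaw": -1.2},
  {"dx": 2.5,"dy": 35,"dz": 0,"yaw": -1.2},
  {"dx": 2.5,"dy": 35,"dz": 0,"yaw": -1.2},
])

```text
t: 6.28
eef_pos: [575.8, 123.4, 223.3]
tcp_rot: [3.142, -0.001, -3.135]
ft_force: [-0.0, -0.1, -2.3]
opening: 0.168
```

Request:
drive_tool([
  {"dx": 2.5,"dy": 35,"dz": 0,"yaw": -1.2},
  {"dx": 2.5,"dy": 35,"dz": 0,"yaw": -1.2},
  {"dx": 2.5,"dy": 35,"dz": 0,"yaw": -1.2},
  {"dx": 2.5,"dy": 35,"dz": 0,"yaw": -1.2},
  {"dx": 2.5,"dy": 31,"dz": 0,"yaw": -1.2},
])

```text
t: 6.7
eef_pos: [588.3, 294.8, 223.1]
tcp_rot: [-3.141, -0.001, 3.044]
ft_force: [0.3, -0.1, -1.9]
opening: 0.164
```

Request:
drive_tool([
  {"dx": 0,"dy": 0,"dz": 0,"yaw": 0},
  {"dx": 0,"dy": 0,"dz": 0,"yaw": 0},
])

```text
t: 6.87
eef_pos: [588.1, 294.1, 222.6]
tcp_rot: [-3.141, -0.001, 3.047]
ft_force: [-0.5, -0.4, -2.5]
opening: 0.166
```

```bash
python3 - <<'E'
from h import *
print(env.state()["eef_pos"],env.state()["tcp_rot"],env.state()["opening"])
c=cal("wrist"); im=env.read_camera("wrist"); save("w2",im); np.save("w2.npy",np.array([*c[0].ravel(),*c[1].ravel(),*c[2]]))
for q,z in [("socket",80),("index_mark",71),("dial_pointer",71),("dial_grip",86)]:
  for d in env.place_of(q,"wrist")[:2]:
    print(q,d["pixel"],d["conf"], ray(d["pixel"],z,c))
print(proj([571.5,303.2,80],c))
E
```

```text
[588.12339396 294.0557036  222.63304439] [-3.14099335e+00 -1.26434217e-03  3.04706599e+00] 0.16633530513527392
socket [330.7, 179.0] 0.73 [576.02049506 303.61740457  80.        ]
index_mark [172.9, 182.0] 0.88 [564.86145152 134.71666356  71.        ]
index_mark [197.3, 176.6] 0.33 [561.54797077 161.91286863  71.        ]
dial_pointer [193.9, 196.8] 0.79 [583.060221   154.01970783  71.        ]
dial_pointer [322.2, 222.6] 0.18 [625.39553148 290.03290602  71.        ]
dial_grip [198.5, 174.3] 0.56 [557.54489989 170.06719078  86.        ]
[329.9169753  174.75113439]
```

View pics/w2.png

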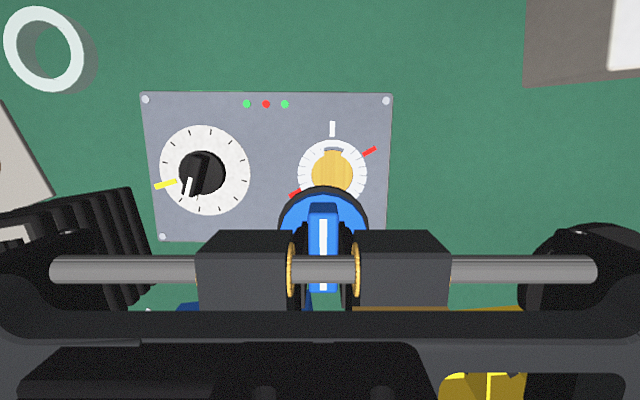

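```bash
python3 - <<'E'
from h import *
im=cv2.imread("pics/w2.png")
cv2.imwrite("pics/w2z.png",cv2.resize(im[110:300,270:400],None,fx=4,fy=4,interpolation=cv2.INTER_CUBIC)[:600])
cv2.imwrite("pics/w2d.png",cv2.resize(im[115:225,145:255],None,fx=5,fy=5,interpolation=cv2.INTER_CUBIC))
v=np.load("w2.npy"); c=(v[:9].reshape(3,3),v[9:18].reshape(3,3),v[18:])
print(proj([588.1,294.1,222.6+22.2],c))
hsv=cv2.cvtColor(im,cv2.COLOR_BGR2HSV)
# collar: bright, low saturation
E
```

```text
[322.75549932 256.02524643]
```

View pics/w2z.png

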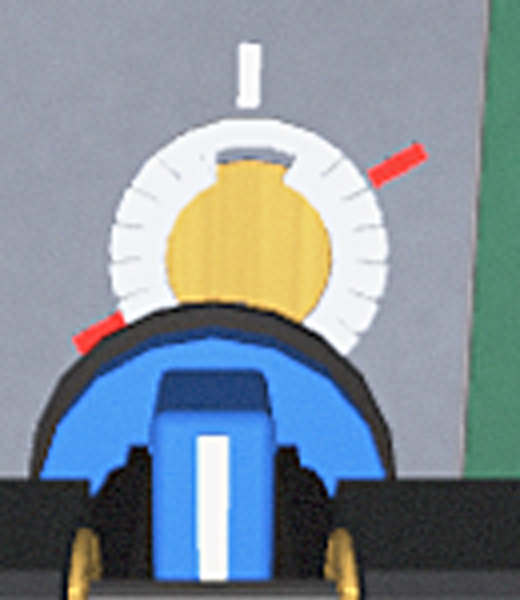

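View pics/w2d.png

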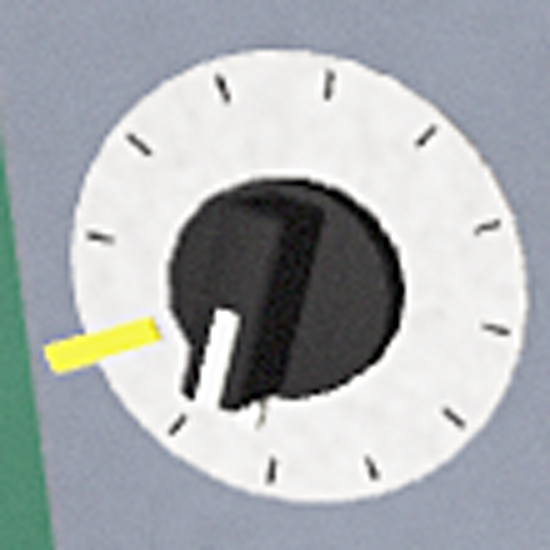

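```bash
python3 - <<'E'
from h import *
from scipy.optimize import least_squares
v=np.load("w2.npy"); c=(v[:9].reshape(3,3),v[9:18].reshape(3,3),v[18:])
f=lambda u,w:(270+(u+.5)/4-.5,110+(w+.5)/4-.5)
p=np.array([ray(f(*q),80,c)[:2] for q in [(110,250),(388,255),(248,118),(140,173),(356,168),(180,135),(310,133),(113,280),(384,285)]])
r=least_squares(lambda s:np.hypot(*(p-s[:2]).T)-s[2],[570,300,36]); print("collar",r.x,r.fun.round(1))
r=least_squares(lambda s:np.hypot(*(p-s[:2]).T)-36,[570,300]); print("collar36",r.x)
p=np.array([ray(f(*q),80,c)[:2] for q in [(166,260),(330,260),(300,195),(195,198),(178,302),(312,305)]])
r=least_squares(lambda s:np.hypot(*(p-s[:2]).T)-22,[570,300]); print("bore22",r.x,r.fun.round(1))
ang=lambda A,B:np.degrees(np.arctan2(*(B-A)[[1,0]]))
A=ray(f(371,181),60.5,c);B=ray(f(425,151),60.5,c);C=ray(f(122,319),60.5,c);D=ray(f(77,347),60.5,c)
print("red",ang(A,B),ang(D,C),ang(D,B),"mid",(B+D)/2)
A=ray(f(249,43),60.5,c);B=ray(f(248,107),60.5,c); print("white",A,B,ang(A,B))
g=lambda u,w:(145+(u+.5)/5-.5,115+(w+.5)/5-.5)
p=np.array([ray(g(*q),61,c)[:2] for q in [(73,240),(527,295),(290,48),(310,503),(150,105),(470,135),(440,450),(130,430)]])
r=least_squares(lambda s:np.hypot(*(p-s[:2]).T)-s[2],[555,160,40]); print("disc",r.x,r.fun.round(1)); dc=r.x[:2]
for z in(60.5,62):
  A=ray(g(50,360),z,c);B=ray(g(155,330),z,c); print("yellow",A,B,ang(B,A),ang(np.array([*dc,0]),A))
A=ray(g(227,312),98,c);B=ray(g(208,408),98,c);print("bar line",A,B,ang(A,B))
A=ray(g(262,400),71,c);print("ptr",A)
# tester corners
for q in [(146,99),(386,101),(162,237)]: print(ray(q,60,c))
E
```

```text
collar [571.37500257 305.22138436  35.9282575 ] [ 0.1  0.1  0.  -0.2 -0.1  0.4 -0.3 -0.2 -0. ]
collar36 [571.45390083 305.21370654]
bore22 [571.55932517 304.88382566] [-0.8 -0.6 -0.6 -1.  -0.8 -1.3]
red 113.90121356831163 116.71908074672736 114.24512632032763 mid [572.01752118 305.42049746  60.5       ]
white [516.91135423 310.58682278  60.5       ] [533.40284049 308.8790672   60.5       ] -5.912121440297057
disc [557.85007019 166.17923211  49.81133674] [-0.7  0.5  0.7  0.2 -2.1  1.5 -2.6  2.6]
yellow [569.41938227 107.91906022  60.5       ] [564.95381165 132.58649774  60.5       ] -79.73881909330926 -78.7683128559121
yellow [569.21057082 108.79280034  62.        ] [564.76529874 133.34811046  62.        ] -79.73881909330927 -78.80222784854314
bar line [558.04940463 166.40263154  98.        ] [576.70222291 158.86602849  98.        ] -22.00099095112287
ptr [580.96230774 157.8385945   71.        ]
[477.20867049 119.43817362  60.        ]
[502.70147707 368.61940897  60.        ]
[628.83753119 102.89936029  60.        ]
```

```bash
python3 - <<'E'
from h import *
v=np.load("w2.npy"); c=(v[:9].reshape(3,3),v[9:18].reshape(3,3),v[18:])
f=lambda u,w:(270+(u+.5)/4-.5,110+(w+.5)/4-.5)
T=np.array([588.12,294.06]); y=np.radians(174.58); X=np.array([np.cos(y),np.sin(y)]);Y=np.array([-X[1],X[0]])
def loc(u,w,z):
    d=ray(f(u,w),z,c)[:2]-T; return (d@X,d@Y)
print("line end",loc(213,436,244.8),"bar end", loc(212,410,244.8), loc(152,410,244.8),loc(272,410,244.8))
print("flange top of z20", loc(30,478,208.8),loc(395,478,208.8),loc(212,302,202.8),loc(212,302,208.8))
E
```

```text
line end (np.float64(20.321004274657856), np.float64(-0.08745152359380642)) bar end (np.float64(23.724482180228723), np.float64(0.040077518453849006)) (np.float64(23.7213851662703), np.float64(7.564723058519771)) (np.float64(23.727579347902147), np.float64(-7.484941494994943))
flange top of z20 (np.float64(2.3376983805205986), np.float64(28.88767741342027)) (np.float64(2.3598053729214397), np.float64(-28.987651626045754)) (np.float64(29.58272111442614), np.float64(0.0432793193675978)) (np.float64(30.71245509256205), np.float64(0.04366478015178568))
```

Request:
drive_tool([
  {"dx": -8,"dy": 5,"dz": 0,"yaw": -0.5},
  {"dx": -8.6,"dy": 6.1,"dz": -20,"yaw": 0},
  {"dx": 0,"dy": 0,"dz": -32,"yaw": 0},
  {"dx": 0,"dy": 0,"dz": -30,"yaw": 0},
  {"dx": 0,"dy": 0,"dz": -15,"yaw": 0},
])

```text
t: 7.53
eef_pos: [570.4, 303.1, 123.7]
tcp_rot: [-3.14, -0.003, 3.035]
ft_force: [-0.5, 0.9, -1.9]
opening: 0.164
```

Request:
drive_tool([
  {"dx": 0,"dy": 0,"dz": 0,"yaw": 0},
  {"dx": 0,"dy": 0,"dz": 0,"yaw": 0},
  {"dx": 0,"dy": 0,"dz": 0,"yaw": 0},
])

```text
t: 7.78
eef_pos: [572.6, 303.9, 128.2]
tcp_rot: [3.141, 0.002, 3.035]
ft_force: [0.3, 0.2, -1.7]
opening: 0.164
```

```bash
python3 - <<'E'
from h import *
s=env.state();print(s["eef_pos"],s["tcp_rot"],s["opening"],s["ft_force"])
im=env.read_camera("wrist"); save("w3",im)
save("s3",env.read_camera("scene")[120:260,300:480].repeat(4,0).repeat(4,1))
E
```

```text
[572.63914604 303.89658047 128.16390051] [3.14055195e+00 1.74989840e-03 3.03531674e+00] 0.1637572308200451 [ 0.25823379  0.19502979 -1.67687664]
```

View pics/w3.png

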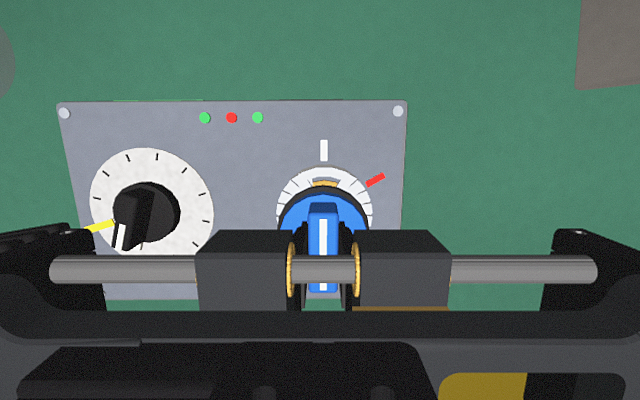

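View pics/s3.png

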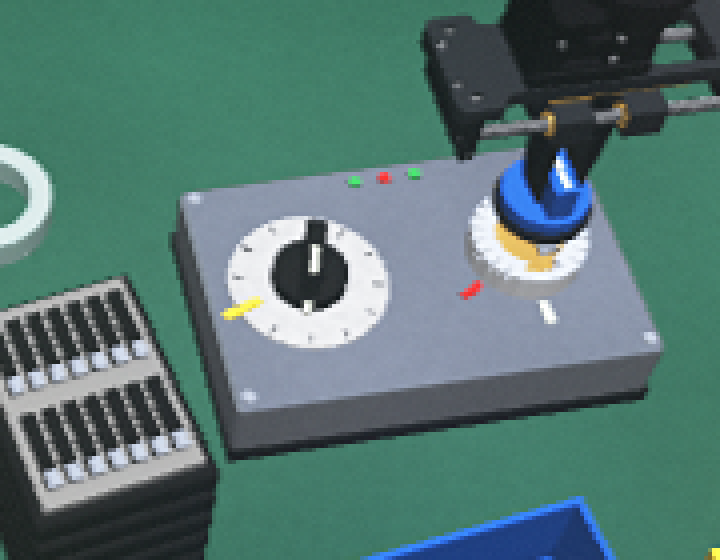

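Request:
drive_tool([
  {"dx": 0,"dy": 0,"dz": 0,"yaw": 0},
  {"dx": 0,"dy": 0,"dz": 0,"yaw": 0},
  {"dx": 0,"dy": 0,"dz": 0,"yaw": 0},
])

```text
t: 8.13
eef_pos: [572.2, 303.8, 127.2]
tcp_rot: [3.141, 0.001, 3.036]
ft_force: [0.6, 0.1, -1.2]
opening: 0.169
```

```bash
python3 - <<'E'
from h import *
s=env.state();print(s["eef_pos"],s["tcp_rot"],s["opening"],s["ft_force"])
c=cal("wrist");im=env.read_camera("wrist"); save("w4",im);np.save("w4.npy",np.array([*c[0].ravel(),*c[1].ravel(),*c[2]]))
im=im[:,:,::-1]
cv2.imwrite("pics/w4z.png",cv2.resize(im[130:240,265:385],None,fx=5,fy=5,interpolation=cv2.INTER_CUBIC))
E
```

```text
[572.23513012 303.80268181 127.23169309] [3.14111158e+00 6.82595337e-04 3.03569461e+00] 0.1685781054150803 [ 0.58705844  0.11409098 -1.23720074]
```

View pics/w4z.png

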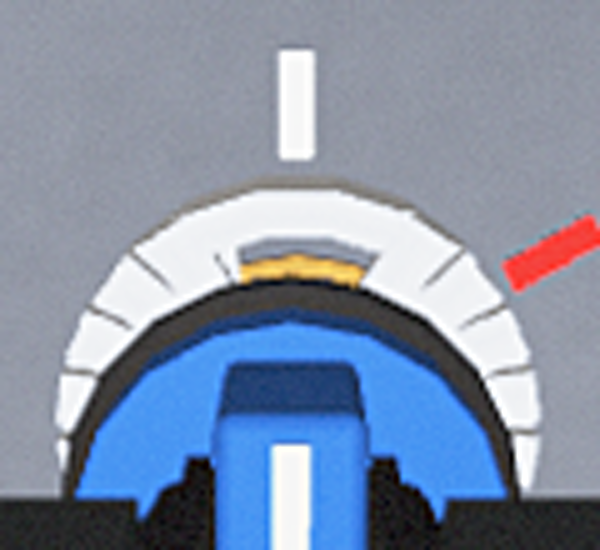

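```bash
python3 - <<'E'
from h import *
from scipy.optimize import least_squares
v=np.load("w4.npy"); c=(v[:9].reshape(3,3),v[9:18].reshape(3,3),v[18:])
f=lambda u,w:(265+(u+.5)/5-.5,130+(w+.5)/5-.5)
p=np.array([ray(f(*q),80,c)[:2] for q in [(56,430),(541,432),(298,188),(130,258),(463,246),(210,205),(400,208),(70,350),(528,350)]])
r=least_squares(lambda s:np.hypot(*(p-s[:2]).T)-s[2],[570,300,36]); print("collar",r.x,r.fun.round(1))
r=least_squares(lambda s:np.hypot(*(p-s[:2]).T)-36,[570,300]); print("collar36",r.x)
z=127.2-33.8+20
p=np.array([ray(f(*q),zz,c)[:2] for q,zz in [((68,490),z),((520,490),z),((293,275),z-6)]])
r=least_squares(lambda s:np.hypot(*(p-s[:2]).T)-s[2],[570,300,30]); print("flange",r.x)
A=ray(f(298,48),60.5,c);B=ray(f(297,158),60.5,c);print("white",A,B, np.degrees(np.arctan2(*(B-A)[[1,0]])))
print("line end",ray(f(291,446),127.2+22.2,c), proj([572.2,303.8,149.4],c), f(291,446))
E
```

```text
collar [570.96090878 305.37377755  35.89603896] [ 0.3 -0.   0.  -0.3  0.3 -0.   0.1 -0.1 -0.3]
collar36 [571.08894801 305.36041   ]
flange [571.12717098 304.40378198  28.71355136]
white [516.44619054 310.96071116  60.5       ] [533.0852366  309.06324326  60.5       ] -6.505738222264065
line end [552.07924979 305.9702023  149.4       ] [322.71928789 256.06030843] (322.8, 218.8)
```

Request:
drive_tool([
  {"dx": -1,"dy": 1.5,"dz": 0,"yaw": 0},
  {"dx": 0,"dy": 0,"dz": -4,"yaw": 0},
  {"dx": 0,"dy": 0,"dz": -4,"yaw": 0},
  {"dx": 0,"dy": 0,"dz": 0,"yaw": 0},
  {"dx": 0,"dy": 0,"dz": 0,"yaw": 0},
])

```text
t: 8.6
eef_pos: [570.9, 305.2, 118.1]
tcp_rot: [-3.141, -0.001, 3.036]
ft_force: [-0.9, 0.3, -1.5]
opening: 0.165
```

Request:
drive_tool([
  {"dx": 0,"dy": 0,"dz": -3,"yaw": 0},
  {"dx": 0,"dy": 0,"dz": -3,"yaw": 0},
  {"dx": 0,"dy": 0,"dz": -2,"yaw": 0},
  {"dx": 0,"dy": 0,"dz": 0,"yaw": 0},
  {"dx": 0,"dy": 0,"dz": 0,"yaw": 0},
])

```text
t: 9.02
eef_pos: [571.1, 305.2, 110.5]
tcp_rot: [-3.142, -0.0, 3.036]
ft_force: [0.8, -0.5, -2.3]
opening: 0.168
```

Request:
drive_tool([
  {"dx": 0,"dy": 0,"dz": -2,"yaw": 0},
  {"dx": 0,"dy": 0,"dz": -2,"yaw": 0},
  {"dx": 0,"dy": 0,"dz": -2,"yaw": 0},
  {"dx": 0,"dy": 0,"dz": 0,"yaw": 0},
  {"dx": 0,"dy": 0,"dz": 0,"yaw": 0},
])

```text
t: 9.43
eef_pos: [571.3, 305.3, 104.9]
tcp_rot: [3.141, 0.0, 3.036]
ft_force: [-0.3, 0.3, 2.6]
opening: 0.165
```

Request:
drive_tool([
  {"dx": 0,"dy": 0,"dz": -1.5,"yaw": 0},
  {"dx": 0,"dy": 0,"dz": -1,"yaw": 0},
  {"dx": 0,"dy": 0,"dz": 0,"yaw": 0},
  {"dx": 0,"dy": 0,"dz": 0,"yaw": 0},
])

```text
t: 9.77
eef_pos: [571.3, 305.3, 102.3]
tcp_rot: [3.141, 0.0, 3.036]
ft_force: [-0.3, -0.3, 3.3]
opening: 0.165
```

Request:
drive_tool([
  {"dx": 0,"dy": 0,"dz": -1.3,"yaw": 0},
  {"dx": 0,"dy": 0,"dz": 0,"yaw": 0},
  {"dx": 0,"dy": 0,"dz": 0,"yaw": -3},
  {"dx": 0,"dy": 0,"dz": 0,"yaw": -4},
  {"dx": 0,"dy": 0,"dz": 0,"yaw": -4},
])

```text
t: 10.18
eef_pos: [571.2, 305.3, 101.0]
tcp_rot: [3.141, 0.0, 2.841]
ft_force: [-0.4, 0.7, 3.7]
opening: 0.168
```

Request:
drive_tool([
  {"dx": 0,"dy": 0,"dz": 0,"yaw": -4},
  {"dx": 0,"dy": 0,"dz": 0,"yaw": -4},
  {"dx": 0,"dy": 0,"dz": 0,"yaw": -4},
  {"dx": 0,"dy": 0,"dz": 0,"yaw": -4},
  {"dx": 0,"dy": 0,"dz": 0,"yaw": -4},
])

```text
t: 10.6
eef_pos: [571.2, 305.3, 101.0]
tcp_rot: [3.141, 0.0, 2.491]
ft_force: [-0.2, 0.6, 4.2]
opening: 0.167
```

Request:
drive_tool([
  {"dx": 0,"dy": 0,"dz": 0,"yaw": -4},
  {"dx": 0,"dy": 0,"dz": 0,"yaw": -4},
  {"dx": 0,"dy": 0,"dz": 0,"yaw": -4},
  {"dx": 0,"dy": 0,"dz": 0,"yaw": -4},
  {"dx": 0,"dy": 0,"dz": 0,"yaw": -4},
])

```text
t: 11.02
eef_pos: [571.2, 305.3, 101.0]
tcp_rot: [3.141, 0.0, 2.142]
ft_force: [0.4, 0.5, 4.3]
opening: 0.165
```

```bash
python3 - <<'E'
from h import *
s=env.state();print(s["eef_pos"],s["tcp_rot"],np.degrees(s["tcp_rot"][2]),s["opening"],s["ft_force"],s["moment"])
save("w5",env.read_camera("wrist"))
E
```

```text
[571.2111285  305.29608252 100.98283317] [3.14119446e+00 9.99577069e-05 2.14226939e+00] 122.7429944648169 0.165333841266029 [0.43132802 0.47478332 4.28981627] [ 0.04552311 -0.16348149  0.04357759]
```

View pics/w5.png

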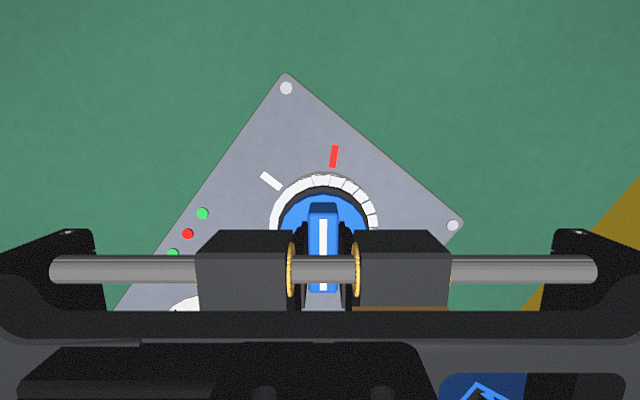

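Request:
drive_tool([
  {"dx": 0,"dy": 0,"dz": 0,"yaw": -4},
  {"dx": 0,"dy": 0,"dz": 0,"yaw": -4},
  {"dx": 0,"dy": 0,"dz": 0,"yaw": -1.2},
  {"dx": 0,"dy": 0,"dz": 1,"yaw": 0},
  {"dx": 0,"dy": 0,"dz": 0.8,"yaw": 0},
])

```text
t: 11.48
eef_pos: [571.2, 305.3, 102.8]
tcp_rot: [3.141, -0.0, 1.988]
ft_force: [0.8, 0.4, 3.9]
opening: 0.163
```

Request:
drive_tool([
  {"dx": 0,"dy": 0,"dz": 0,"yaw": 0},
  {"dx": 0,"dy": 0,"dz": 0,"yaw": 0},
])

```text
t: 11.65
eef_pos: [571.2, 305.3, 102.7]
tcp_rot: [3.141, 0.0, 1.986]
ft_force: [0.9, 1.2, 4.2]
opening: 0.167
```

Request:
drive_tool([
  {"dx": 0,"dy": 0,"dz": 0,"yaw": 0},
  {"dx": 0,"dy": 0,"dz": 0,"yaw": 0},
  {"dx": 0,"dy": 0,"dz": 0,"yaw": 0},
  {"dx": 0,"dy": 0,"dz": 0,"yaw": 0},
  {"dx": 0,"dy": 0,"dz": 0,"yaw": 0},
], grip=0.5)

```text
t: 12.07
eef_pos: [571.0, 305.2, 102.4]
tcp_rot: [-3.141, -0.0, 1.985]
ft_force: [0.4, -0.5, 0.2]
opening: 0.459
```

Request:
drive_tool([
  {"dx": 0,"dy": 0,"dz": 20,"yaw": 0},
  {"dx": 0,"dy": 0,"dz": 30,"yaw": 0},
  {"dx": 0,"dy": 0,"dz": 35,"yaw": 0},
  {"dx": 0,"dy": 0,"dz": 30,"yaw": 0},
  {"dx": 0,"dy": 0,"dz": 15,"yaw": 0},
])

```text
t: 12.48
eef_pos: [571.8, 305.6, 236.7]
tcp_rot: [3.137, 0.0, 1.985]
ft_force: [0.6, -0.3, 0.4]
opening: 0.503
```

Request:
drive_tool([
  {"dx": 0,"dy": 0,"dz": 0,"yaw": 0},
  {"dx": 0,"dy": 0,"dz": 0,"yaw": 0},
  {"dx": 0,"dy": 0,"dz": 0,"yaw": 0},
])

```text
t: 12.73
eef_pos: [570.6, 305.0, 231.5]
tcp_rot: [-3.14, -0.0, 1.985]
ft_force: [-0.9, -0.2, -0.2]
opening: 0.497
```

```bash
python3 - <<'E'
from h import *
s=env.state();print(s["eef_pos"],s["tcp_rot"],np.degrees(s["tcp_rot"][2]),s["opening"],s["ft_force"])
c=cal("wrist");im=env.read_camera("wrist"); save("w6",im);np.save("w6.npy",np.array([*c[0].ravel(),*c[1].ravel(),*c[2]]))
E
```

```text
[570.64665741 305.04679801 231.45586213] [-3.13997332e+00 -2.12861296e-05  1.98512545e+00] 113.73930982605438 0.49742249660393273 [-0.88723767 -0.1658342  -0.15548121]
```

View pics/w6.png

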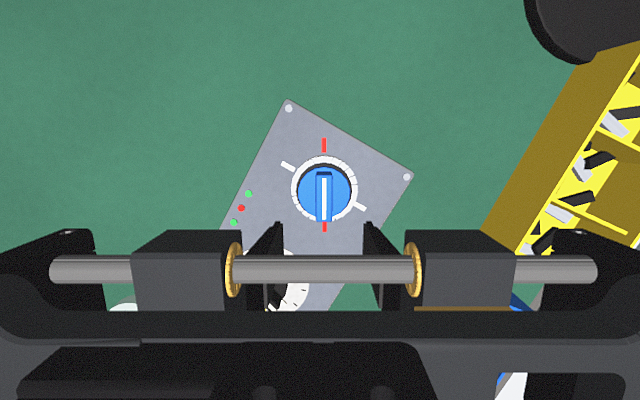

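Request:
drive_tool([
  {"dx": -2,"dy": -20,"dz": 0,"yaw": 6.5},
  {"dx": -2,"dy": -20,"dz": -5,"yaw": 6.5},
  {"dx": -2,"dy": -20,"dz": -5,"yaw": 6.5},
  {"dx": -2,"dy": -20,"dz": -5,"yaw": 6.5},
  {"dx": -2,"dy": -20,"dz": -5,"yaw": 6.5},
])

```text
t: 13.2
eef_pos: [560.5, 204.3, 211.0]
tcp_rot: [-3.14, -0.002, 2.558]
ft_force: [1.6, 0.3, 0.1]
opening: 0.497
```

Request:
drive_tool([
  {"dx": -2,"dy": -20,"dz": 0,"yaw": 6.5},
  {"dx": -2,"dy": -19.3,"dz": 0,"yaw": 7},
  {"dx": 0,"dy": 0,"dz": 0,"yaw": 0},
  {"dx": 0,"dy": 0,"dz": 0,"yaw": 0},
  {"dx": 0,"dy": 0,"dz": 0,"yaw": 0},
])

```text
t: 13.62
eef_pos: [557.1, 166.3, 212.0]
tcp_rot: [-3.141, -0.001, 2.785]
ft_force: [0.0, 0.4, -0.6]
opening: 0.5
```

```bash
python3 - <<'E'
from h import *
s=env.state();print(s["eef_pos"],s["tcp_rot"],np.degrees(s["tcp_rot"][2]),s["opening"],s["ft_force"])
c=cal("wrist");im=env.read_camera("wrist"); save("w7",im);np.save("w7.npy",np.array([*c[0].ravel(),*c[1].ravel(),*c[2]]))
u,v=proj([557.1,166,86],c); print(u,v)
u=int(u)-50;v=max(int(v)-45,0); print(u,v)
cv2.imwrite("pics/w7z.png",cv2.resize(im[v:v+90,u:u+110,::-1],None,fx=6,fy=6,interpolation=cv2.INTER_CUBIC))
E
```

```text
[557.08979656 166.2786655  212.02965872] [-3.14137287e+00 -8.76323553e-04  2.78486013e+00] 159.56073183051893 0.49956506927024874 [ 0.01500047  0.37312544 -0.63060081]
322.3319841373362 194.71968121883316
272 149
```

View pics/w7.png

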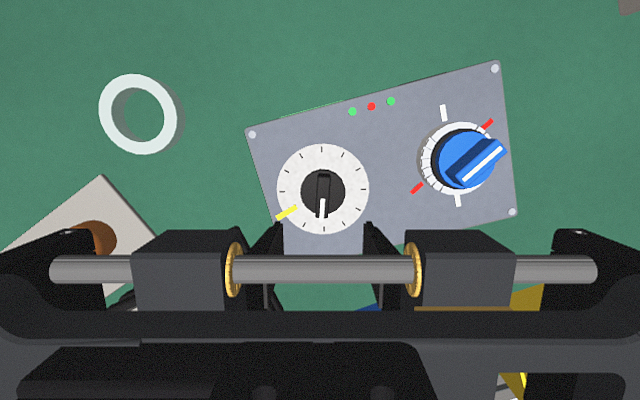

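View pics/w7z.png

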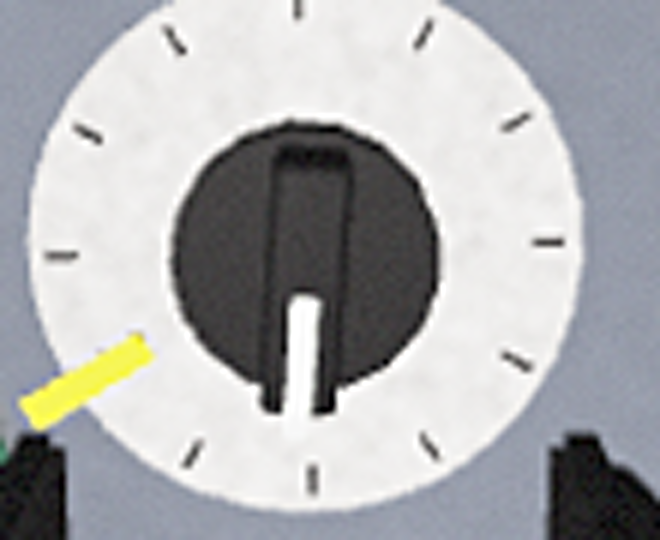

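```bash
python3 - <<'E'
from h import *
from scipy.optimize import least_squares
v=np.load("w7.npy"); c=(v[:9].reshape(3,3),v[9:18].reshape(3,3),v[18:])
f=lambda u,w:(272+(u+.5)/6-.5,149+(w+.5)/6-.5)
ang=lambda A,B:np.degrees(np.arctan2(*(B-A)[[1,0]]))
R=lambda u,w,z:ray(f(u,w),z,c)
p=np.array([R(*q,61.5)[:2] for q in [(28,240),(583,240),(310,512),(100,430),(515,430),(85,90),(530,90)]])
r=least_squares(lambda s:np.hypot(*(p-s[:2]).T)-s[2],[555,160,40]); print("disc",r.x,r.fun.round(1)); dc=np.array([*r.x[:2],0])
print("line",ang(R(305,297,98),R(298,412,98)),R(305,297,98),R(298,412,98))
print("edges",ang(R(275,150,98),R(265,410,98)),ang(R(352,155,98),R(336,410,98)))
for z in [61.5]:
    A=R(28,415,z);B=R(147,346,z);print("yellow",A,B,ang(B,A),ang(dc,A),ang(dc,B))
print("bar mid",(R(313,150,98)+R(300,412,98))/2)
E
```

```text
disc [558.84346995 165.7436507   49.57506496] [ 0.5  0.1 -1.1  0.4  0.7 -0.4 -0.2]
line -23.820328681820037 [557.73830194 165.85609768  98.        ] [575.31273489 158.0973996   98.        ]
edges -22.835166828641285 -23.644991774388945
yellow [568.80753099 107.48590775  61.5       ] [564.25792708 132.76229167  61.5       ] -79.79634506861098 -80.29437879794379 -80.67707278851107
bar mid [555.70499204 166.84983607  98.        ]
```

Request:
drive_tool([
  {"dx": 0.2,"dy": -0.2,"dz": -15,"yaw": -3},
  {"dx": 0,"dy": 0,"dz": -30,"yaw": 0},
  {"dx": 0,"dy": 0,"dz": -35,"yaw": 0},
  {"dx": 0,"dy": 0,"dz": -30,"yaw": 0},
  {"dx": 0,"dy": 0,"dz": -15,"yaw": 0},
])

```text
t: 14.08
eef_pos: [555.8, 166.4, 84.0]
tcp_rot: [-3.139, -0.003, 2.735]
ft_force: [0.2, -0.1, -0.1]
opening: 0.501
```

Request:
drive_tool([
  {"dx": 0,"dy": 0,"dz": -4,"yaw": 0},
  {"dx": 0,"dy": 0,"dz": 0,"yaw": 0},
  {"dx": 0,"dy": 0,"dz": 0,"yaw": 0},
  {"dx": 0,"dy": 0,"dz": 0,"yaw": 0},
  {"dx": 0,"dy": 0,"dz": 0,"yaw": 0},
])

```text
t: 14.5
eef_pos: [557.9, 166.0, 84.9]
tcp_rot: [3.14, 0.002, 2.736]
ft_force: [1.0, 0.7, 0.2]
opening: 0.497
```

Request:
drive_tool([
  {"dx": -0.4,"dy": 0,"dz": -4,"yaw": 0},
  {"dx": 0,"dy": 0,"dz": 0,"yaw": 0},
  {"dx": 0,"dy": 0,"dz": 0,"yaw": 0},
])

```text
t: 14.75
eef_pos: [556.9, 165.7, 79.8]
tcp_rot: [3.141, 0.0, 2.735]
ft_force: [-1.1, 0.1, 0.0]
opening: 0.498
```

Request:
drive_tool([
  {"dx": 0,"dy": 0,"dz": 0,"yaw": 0},
  {"dx": 0,"dy": 0,"dz": 0,"yaw": 0},
  {"dx": 0,"dy": 0,"dz": 0,"yaw": 0},
  {"dx": 0,"dy": 0,"dz": 0,"yaw": 0},
  {"dx": 0,"dy": 0,"dz": 0,"yaw": 0},
], grip=0)

```text
t: 15.17
eef_pos: [556.9, 165.8, 79.7]
tcp_rot: [3.141, 0.0, 2.736]
ft_force: [0.5, -0.4, 0.4]
opening: 0.204
```

Request:
drive_tool([
  {"dx": 0,"dy": 0,"dz": 0,"yaw": 0},
  {"dx": 0,"dy": 0,"dz": 0,"yaw": 0},
  {"dx": 0,"dy": 0,"dz": 0,"yaw": 0},
  {"dx": 0,"dy": 0,"dz": 0,"yaw": 0},
])

```text
t: 15.5
eef_pos: [557.0, 165.9, 79.7]
tcp_rot: [3.141, 0.0, 2.736]
ft_force: [0.2, 2.4, 0.0]
opening: 0.134
```

Request:
drive_tool([
  {"dx": 0,"dy": 0,"dz": 0,"yaw": -3},
  {"dx": 0,"dy": 0,"dz": 0,"yaw": -5},
  {"dx": 0,"dy": 0,"dz": 0,"yaw": -5},
  {"dx": 0,"dy": 0,"dz": 0,"yaw": -5},
  {"dx": 0,"dy": 0,"dz": 0,"yaw": -5},
])

```text
t: 15.92
eef_pos: [557.2, 166.2, 79.7]
tcp_rot: [3.141, 0.0, 2.33]
ft_force: [1.5, 5.0, -1.0]
opening: 0.134
```

Request:
drive_tool([
  {"dx": 0,"dy": 0,"dz": 0,"yaw": -5},
  {"dx": 0,"dy": 0,"dz": 0,"yaw": -5},
  {"dx": 0,"dy": 0,"dz": 0,"yaw": -5},
  {"dx": 0,"dy": 0,"dz": 0,"yaw": -5},
  {"dx": 0,"dy": 0,"dz": 0,"yaw": -5},
])

```text
t: 16.33
eef_pos: [557.5, 166.3, 79.7]
tcp_rot: [3.14, -0.0, 1.894]
ft_force: [2.7, 4.8, -2.9]
opening: 0.134
```

Request:
drive_tool([
  {"dx": 0,"dy": 0,"dz": 0,"yaw": -5},
  {"dx": 0,"dy": 0,"dz": 0,"yaw": -3.8},
  {"dx": 0,"dy": 0,"dz": 0,"yaw": 0},
  {"dx": 0,"dy": 0,"dz": 0,"yaw": 0},
  {"dx": 0,"dy": 0,"dz": 0,"yaw": 0},
])

```text
t: 16.75
eef_pos: [557.6, 166.3, 79.7]
tcp_rot: [3.14, -0.001, 1.744]
ft_force: [2.6, 6.2, -2.8]
opening: 0.13
```

Request:
drive_tool([
  {"dx": 0,"dy": 0,"dz": 0,"yaw": 0},
  {"dx": 0,"dy": 0,"dz": 0,"yaw": 0},
  {"dx": 0,"dy": 0,"dz": 0,"yaw": 0},
  {"dx": 0,"dy": 0,"dz": 0,"yaw": 0},
  {"dx": 0,"dy": 0,"dz": 0,"yaw": 0},
], grip=0.5)

```text
t: 17.17
eef_pos: [556.8, 165.6, 79.6]
tcp_rot: [-3.141, 0.0, 1.744]
ft_force: [0.3, -0.0, -0.9]
opening: 0.431
```

Request:
drive_tool([
  {"dx": 0,"dy": 0,"dz": 20,"yaw": 0},
  {"dx": 0,"dy": 0,"dz": 30,"yaw": 0},
  {"dx": 0,"dy": 0,"dz": 35,"yaw": 0},
  {"dx": 0,"dy": 0,"dz": 35,"yaw": 0},
  {"dx": 0,"dy": 0,"dz": 20,"yaw": 0},
])

```text
t: 17.58
eef_pos: [557.5, 165.8, 223.4]
tcp_rot: [3.138, 0.0, 1.744]
ft_force: [0.5, 0.0, -0.5]
opening: 0.499
```

Request:
drive_tool([
  {"dx": 0,"dy": 0,"dz": 0,"yaw": 0},
  {"dx": 0,"dy": 0,"dz": 0,"yaw": 0},
  {"dx": 0,"dy": 0,"dz": 0,"yaw": 0},
  {"dx": 0,"dy": 0,"dz": 0,"yaw": 0},
])

```text
t: 17.92
eef_pos: [556.4, 165.6, 218.3]
tcp_rot: [-3.139, 0.0, 1.744]
ft_force: [-0.2, -0.4, -0.3]
opening: 0.498
```

```bash
python3 - <<'E'
from h import *
s=env.state();print(s["eef_pos"],s["tcp_rot"],np.degrees(s["tcp_rot"][2]),s["opening"],s["ft_force"])
c=cal("wrist");im=env.read_camera("wrist"); save("w8",im);np.save("w8.npy",np.array([*c[0].ravel(),*c[1].ravel(),*c[2]]))
u,v=proj([557.1,166,86],c); u=int(u)-50;v=max(int(v)-45,0); print(u,v)
cv2.imwrite("pics/w8z.png",cv2.resize(im[v:v+90,u:u+110,::-1],None,fx=6,fy=6,interpolation=cv2.INTER_CUBIC))
save("s8",env.read_camera("scene")); save("t8",env.read_camera("top"))
E
```

```text
[556.3961755  165.61383747 218.30420883] [-3.13939285e+00  5.81722591e-05  1.74419468e+00] 99.93499357295556 0.4980455816328325 [-0.16867324 -0.43547602 -0.33066938]
273 148
```

View pics/w8.png

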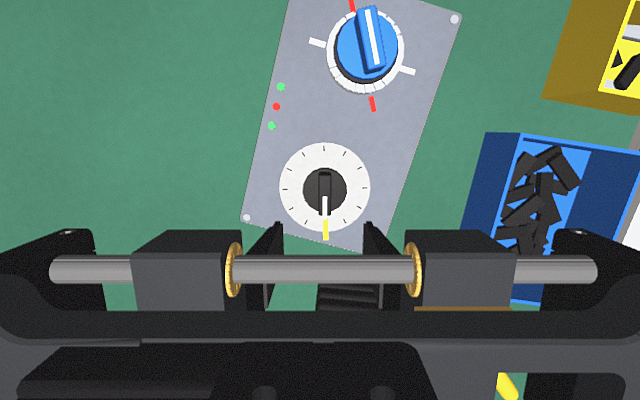

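View pics/w8z.png

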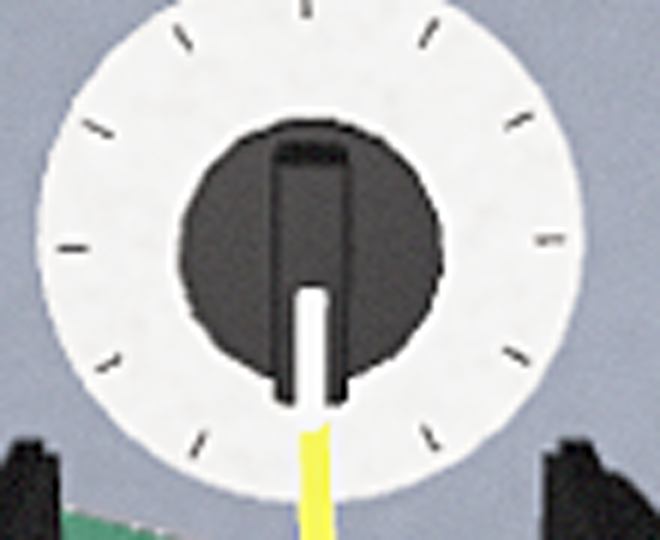

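View pics/s8.png

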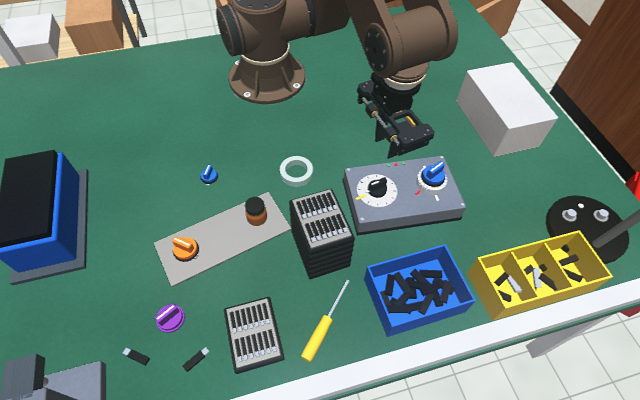

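```bash
python3 - <<'E'
from h import *
im=cv2.imread("pics/w8.png")
v=np.load("w8.npy"); c=(v[:9].reshape(3,3),v[9:18].reshape(3,3),v[18:])
m=(im.min(2)>185).astype(np.uint8); m[:, :355]=0; m[:,390:]=0; m[:5]=0; m[75:]=0
n,l,st,ce=cv2.connectedComponentsWithStats(m); print(st[1:],ce[1:])
w=[i for i in range(1,n) if st[i][4]>60]
for i in w:
    ys,xs=np.nonzero(l==i); P=np.array([ray((a,b),125,c)[:2] for a,b in zip(xs,ys)],np.float32)
    vx,vy,x0,y0=cv2.fitLine(P,cv2.DIST_L2,0,.01,.01).ravel(); print(x0,y0,np.degrees(np.arctan2(vy,vx)),np.ptp(P,0))
env.job_done()
E
```

```text
[[365   9  15  56 291]
 [378  11  12  11  49]
 [355  13   1   2   2]
 [387  72   3   3   6]] [[371.72508591  36.37113402]
 [383.73469388  15.30612245]
 [355.          13.5       ]
 [388.33333333  73.33333333]]
571.04126 305.0904 -66.23503 [18.705872 37.65857 ]
the job is handed in; nothing more can be done
```

The blue adapter is locked in the bayonet socket and the dial pointer stands on the yellow mark. I handed the job in at about 18 s of the 56 s allowed. No verdict is reported back.

- **Adapter:** I lowered it into the gaps at the white marks, pressed it down and turned it clockwise to the red lock marks. After I let go, its bar pointed at -66.2° with its centre at (571.0, 305.1) mm. The lock marks measured about -66° and the socket about (571.2, 305.3) mm. I did not measure its final height directly. That it is locked rests on it turning freely under the lip and staying aligned after release.
- **Dial:** I turned it clockwise about 57°, and in the last wrist picture the pointer is in line with the yellow mark.
- **Other things:** The last scene picture shows the orange adapter, jar, tray stack and tape where they started, and the gripper is clear of everything. No check failed or disagreed.

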